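# Close and lock the component cabinet

### The job

Lock up the small two-drawer component cabinet: with the fingertips push both drawers fully home, and only then push the upright tab of the lock plate on its top sideways, towards the cabinet's right-hand drawer, as far as it goes, so that its tongues stand in front of the drawers. Only push: nothing is to be gripped or lifted, what lies in the drawers stays in them, and the jar on the cabinet and the things standing around stay where they are.

Things in the scene. Friction and masses are not known exactly. Their poses are not given: they have to be found in the camera images.
- cabinet: Low grey sheet-steel cabinet, fixed to the bench, 140 (x, depth) x 282 (y, width) x 85 mm high; origin at the centre of its underside on the bench, z up, +x from its open front to its back, +y to its left end as seen from the front. Its front edge is at x = -70 mm; shut drawer fronts stand 3 mm proud of it. Drawers centred at y = +58.5 mm (left) and y = -76.5 mm (right).
- drawer_left (a joint): How far the left drawer stands out, m: 0 = fully home (a hard stop), up to 0.1 out towards the cabinet's -x. It moves only along the cabinet's x, drags with about 1.5 N and stays where it is left.
- drawer_right (a joint): The same for the right drawer.
- drawer_left_front (a point): Centre of the left drawer's flat front face, 45 mm above the bench, moving with the drawer; its axes are the cabinet's, the face looks to -x. The front is 104 mm wide and reaches from 9 to 77 mm above the bench. Below this point, 15 to 29 mm above the bench, a steel finger lip 50 mm wide juts out 12 mm from the face; push above it. The drawer behind the front is an open tray.
- drawer_right_front (a point): The same point of the right drawer.
- lock_plate (a joint): Position of the lock plate, m: 0 = unlocked (tongues before the posts left of the drawers), 0.038 = locked (a hard stop). It slides on the cabinet's top along the cabinet's -y, drags with about 1.2 N, stays where left. Flat, 3 mm thick; two tongues 22 mm wide hang over the cabinet's front edge, 9 mm out from it, 24 mm down, 68 mm to the tab's +y and 67 mm to its -y.
- lock_tab (a point): Centre of the lock plate's upright steel tab, moving with the plate, 99 mm above the bench; axes those of the cabinet. The tab is 34 mm (x) x 6 mm (y) x 24 mm high (87 to 111 mm above the bench); its middle stands 100 mm behind the cabinet's front edge; push on its +y face.
- heatsink: White finned heatsink, 40x40x18 mm, loose in the left drawer; origin at its underside.
- wick_spool: Small flat spool, 38 mm across, 12 mm high, loose in the right drawer; origin at its underside.
- ball_jar_1: Small jar with a black cap, 29 mm across, 38 mm high, standing on the cabinet's top, right rear; origin at its underside.
- screw_dish: Shallow round dish with screws, 75 mm across, 15 mm high, on the bench to the right of the cabinet.
- tip_cleaner: Round pot, 55 mm across, 22 mm high, on the bench behind the cabinet.
- kapton_roll: Flat tape ring, 91 mm across, 12 mm high, lying on the bench further left.
- magnifier: Hand magnifier, 142 mm long, 13 mm thick, lying on the bench.
- mug_1: Dotted mug, 93 mm high, standing far left on the bench.
Things that resemble listed ones, but are neither listed nor needed, are in the scene too. Of the things that look like the ball_jar_1, the smallest one is meant.

How it is judged:
By the outcome, as a careful person would: the job done as asked, in the order asked, and still so for the second after the job is handed in, with the robot touching nothing.
It also fails if it takes over 58 s, if anything falls off the work surface, if the arm or the gripper's body presses on something with over 40 N, if the wrist force passes 120 N, or if a joint passes its speed limit or range.

### The arm

A 7-joint arm with a two-finger parallel gripper is mounted at the origin on a cart in front of the work surface, level with it; the furniture and walls round the work are solid. World frame = base frame: x ahead of the robot, y to its left, z up, the work surface at z = 0. Lengths are in mm, angles in rad, forces in N, time in s.
With the tool pointing down it reaches from about 400 to 900 mm from the base axis. Payload 5.5 kg.
Tool frame: the origin (TCP) lies between the finger pads; the fingertips stand robot.nose_length ahead of it and the grasp point (between the pads) lies 11 mm behind it (robot.nose_length is the distance from the TCP to the fingertips, in mm); z points along the fingers, y is the line along which they close (so a half turn about z gives the same grasp; the last joint's range is limited). The gripper opens to 85 mm and grips with 20 to 120 N. Pads are 22 mm wide; open, the fingers measure 114 mm over their backs; the gripper's body (76 mm by 85 mm) begins 54 mm behind the grasp point. The pads swing forward as they close: fully open they stand 13 mm farther back than shut.
Start: joints at [1.592, 0.501, -0.427, 1.55, 0.221, 1.138, -0.21], TCP at [155.676, -631.082, 239.31] pointing down, gripper open.
Joint ranges: [-2.88, 2.88], [-0.31, 2.03], [-1.54, 1.56], [0.2, 2.42], [-1.41, 4.55], [0.19, 2.02], [-2.57, 2.57]. Speed limits (rad/s): [2.57, 2.57, 3.14, 3.14, 3.14, 3.14, 3.14].

### API

Orientations are given as a 3x3 rotation matrix whose columns are the frame's x, y, z axes.
In Python, from rig import monitor, viewer, finish_job, robot gives the robot as it stands.
- The arm moves only by the shell command python3 -m inch 'ROWS' [FORCE]. ROWS is a JSON object whose one key "motion" holds a list of rows, each an object with "slide": the shift along the tool's x, y, z in mm, a list of three; "twist": the turn, a rotation vector about the tool's x, y, z in rad, a list of three; "fingers": the closure, from -1 (fully open) to 1 (shut). In form: {"motion": [{"slide": [x, y, z], "twist": [rx, ry, rz], "fingers": fingers}, ...]}. A call has 1 to 10 rows; each row is the pose to reach, as a shift and turn from the pose commanded when the call began, along the tool's axes at that moment; what a row does not reach only later rows make up. A row lasts 1/10 s, in which the tool goes at most 50 mm and 8.59 degrees, less where a joint would pass 70% of its speed; a pose out of reach is approached as far as the arm can. A call with a gripper value outside its range is refused whole. The fingers move at their own pace and stop on an object; FORCE is the grip in N (left out, the last holds). Time passes only in rows, so rows that repeat a pose let the fingers close. It gives the time, the measured TCP pose, the force, the opening and the grip force at its end, in the units of the state.
- monitor.read_state(): the state, without advancing time (a new reading comes with each control period).
- viewer.get_image(name): name is "scene" or "side" or "wrist"; returns a dict with "pixels" (480x640x3 uint8, red, green, blue), "camera_matrix" (3x3 intrinsics, pixels), "R" (3x3) and "t" (3): a world point X has camera coordinates R X + t. Camera axes: x right, y down, z forward; pixel columns grow to the right and rows downward; lengths in mm; the calibration is good to about 2 mm. The wrist camera is an equidistant fisheye: a pixel r from the principal point sees the ray r / f radians off the axis. A picture is of the moment at which its call begins. There is no depth.
- finish_job(): hands the job in; it is judged then, once.
The state is a dict: "time_s": time; "joint_positions": joint angles; "qd": joint speeds; "tau": joint torques, N m; "tcp_pos": TCP position; "orientation": TCP orientation; "wrist_force": force on the tool from outside, world axes, zero at the start; "moment": the same for the moment, N m; "width": opening from 0.0 (shut) to 1.0 (fully open); "finger_force": force on a finger pad.
Only numpy, scipy, OpenCV 4.12 (cv2) and the standard library are available. Lean on these libraries where they do the work, as an engineer would, in place of code of your own. Each camera call takes 0.05 s, during which the arm holds its last target. There are 200 camera calls.

## Working session

There is one attempt and no reset: what is moved stays moved. The work goes in short steps, Python scripts to look and compute and a shell command to move; the robot and the scene stay as the last step left them, time stands still between calls to the robot, and variables do not carry over. Pictures are saved under pics/ and viewed, at most 10 in all, crops included, and the job is handed in when it is done.

```bash
mkdir -p pics; ls; python3 - <<'E'
from rig import monitor, viewer, robot
import cv2,pickle
s=monitor.read_state(); print(s['time_s'],s['tcp_pos'],s['orientation'],s['width'],robot.nose_length)
for n in('scene','side'):
    v=viewer.get_image(n); pickle.dump(v,open(f'pics/{n}0.pkl','wb'))
    cv2.imwrite(f'pics/{n}0.png',v['pixels'][:,:,::-1]); print(n,v['camera_matrix'],v['R'],v['t'])
E
```

```text
pics
0.0 [ 155.46465691 -630.44061701  238.2666795 ] [[ 9.70898031e-01  2.39492974e-01 -3.58376926e-04]
 [ 2.39493219e-01 -9.70896193e-01  1.89208992e-03]
 [ 1.05195449e-04 -1.92285522e-03 -9.99998146e-01]] 0.9999155584304082 8.0
scene [[440.22026397   0.         320.7916782 ]
 [  0.         440.22026397 232.54009554]
 [  0.           0.           1.        ]] [[ 0.81569735 -0.57796086  0.02447607]
 [-0.27475363 -0.42430978 -0.86282771]
 [ 0.50906608  0.69708139 -0.5049052 ]] [-481.108127    193.13133312 1039.21423993]
side [[509.97023204   0.         320.96784389]
 [  0.         509.97023204 240.27310709]
 [  0.           0.           1.        ]] [[-9.99977143e-01  4.07691781e-03 -5.39377048e-03]
 [ 6.73768658e-03  6.67367985e-01 -7.44697641e-01]
 [ 5.63558668e-04 -7.44716960e-01 -6.67380200e-01]] [ 537.03876528  118.29680524 1603.44700928]
```

View pics/scene0.png

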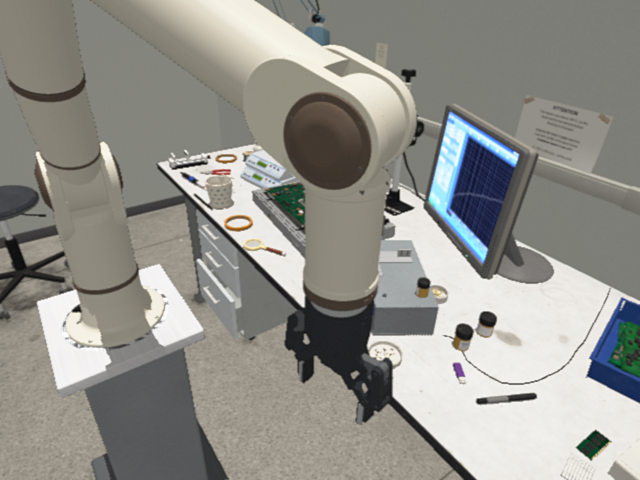

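View pics/side0.png

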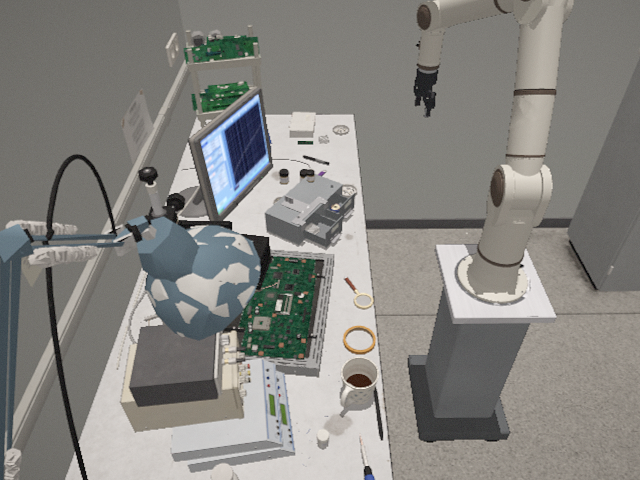

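The scene view shows the cabinet near (405,290), partly hidden by the arm. The side view shows it at about (310,210), both drawers out toward the robot. The jar candidates are in the scene view: (423,288) on the cabinet, (463,337) and (487,323) on the bench. I'll enlarge both views.

```bash
python3 - <<'E'
import cv2,numpy as np
a=cv2.imread('pics/side0.png')[160:255,250:370]; b=cv2.imread('pics/scene0.png')[225:375,360:510]
a=cv2.resize(a,(760,600),interpolation=cv2.INTER_CUBIC)
cv2.imwrite('pics/sidecrop.png',a)
cv2.imwrite('pics/scenecrop.png',cv2.resize(b,(600,600),interpolation=cv2.INTER_CUBIC))
E
```

```text
(no output)
```

View pics/sidecrop.png

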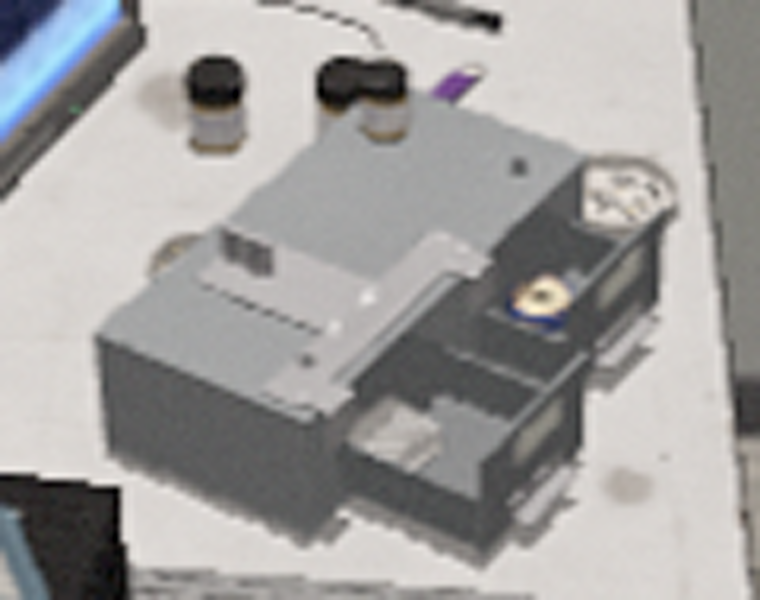

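View pics/scenecrop.png

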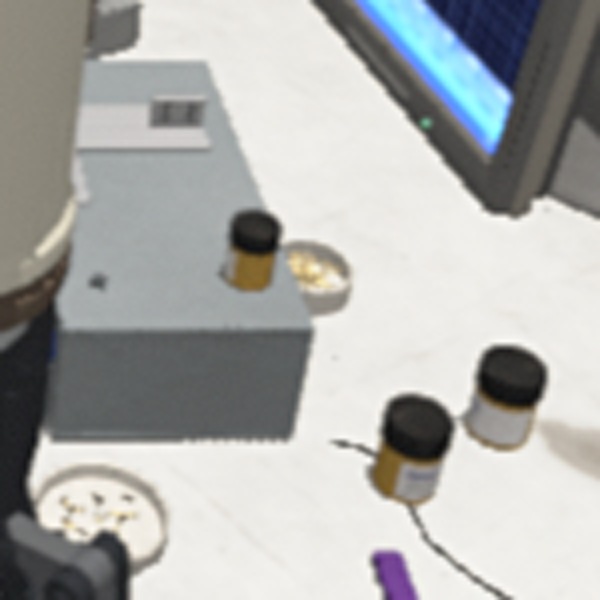

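```bash
cat > h.py <<'E'
import pickle,numpy as np
from scipy.optimize import least_squares
V={n:pickle.load(open(f'pics/{n}0.pkl','rb')) for n in('scene','side')}
def ray(v,u,w,z):
    R=np.array(v['R']);t=np.array(v['t']);d=R.T@np.linalg.inv(v['camera_matrix'])@[u,w,1];c=-R.T@t
    return c+d*(z-c[2])/d[2]
def proj(v,X):
    p=np.array(v['camera_matrix'])@(np.array(v['R'])@X+v['t']);return p[:2]/p[2]
sc=lambda x,y:(360+x/4,225+y/4)
sd=lambda x,y:(250+x/6.333,160+y/6.316)
E
python3 - <<'E'
from h import *
S,D=V['scene'],V['side']
obs=[(D,sd(97,338),(70,141,85)),(D,sd(325,425),(-70,141,85)),(D,sd(585,155),(-70,-141,85)),
(S,sc(207,62),(70,141,85)),(S,sc(312,328),(70,-141,85)),(S,sc(50,328),(-70,-141,85)),(S,sc(292,440),(70,-141,0)),(D,sd(305,543),(-70,141,0)),(D,sd(112,455),(70,141,0))]
def W(p,q):
    c,s=np.cos(p[2]),np.sin(p[2]);return np.array([p[0]+c*q[0]-s*q[1],p[1]+s*q[0]+c*q[1],q[2]])
f=lambda p:np.concatenate([proj(v,W(p,q))-o for v,o,q in obs])
for v,o,q in obs: print(q,ray(v,*o,q[2]).round())
p0=ray(D,*sd(340,250),85);r=least_squares(f,[p0[0],p0[1],-.3],loss='soft_l1');p=r.x
print(p,f(p).reshape(-1,2).round(1).tolist())
def loc(X):
    c,s=np.cos(p[2]),np.sin(p[2]);d=X[:2]-p[:2];return np.array([c*d[0]+s*d[1],-s*d[0]+c*d[1]]).round(1)
for n,o,z in [('Lfront top',(480,470),77),('Lfront top r',(588,352),77),('Rfront top r',(668,215),77),('Rtop l',(592,285),77),('tab top l',(222,230),111),('tab top r',(270,245),111),('tab bot',(222,252),88),('tongL',(340,385),88),('heatsink',(395,430),20),('spool',(540,300),20),('jar base',(385,135),85)]:
    X=ray(D,*sd(*o),z);print(n,X.round(),loc(X))
for n,o,z in [('tab',(150,100),111),('tab',(207,100),111),('jar',(253,285),85),('dish',(100,520),10)]:
    X=ray(S,*sc(*o),z);print(n,X.round(),loc(X))
E
```

```text
(70, 141, 85) [ 723. -224.   85.]
(-70, 141, 85) [ 600. -152.   85.]
(-70, -141, 85) [ 458. -388.   85.]
(70, 141, 85) [ 723. -237.   85.]
(70, -141, 85) [ 569. -468.   85.]
(-70, -141, 85) [ 449. -389.   85.]
(70, -141, 0) [ 573. -467.    0.]
(-70, 141, 0) [ 613. -155.    0.]
(70, 141, 0) [ 721. -227.    0.]
[ 5.88442306e+02 -3.10707199e+02 -5.79896969e-01] [[-0.3, -1.2], [-2.2, -0.5], [1.5, -0.4], [-1.3, -1.1], [-0.1, -0.5], [1.7, -0.2], [-1.0, 0.5], [1.8, 0.0], [-0.7, -0.7]]
Lfront top [ 521. -125.   77.] [-158.6  118.2]
Lfront top r [ 462. -220.   77.] [-155.5    6.9]
Rfront top r [ 413. -341.   77.] [-130.2 -121.3]
Rtop l [ 458. -278.   77.] [-127.4  -43.9]
tab top l [ 658. -284.  111.] [43.8 60. ]
tab top r [ 632. -271.  111.] [14.2 57. ]
tab bot [ 660. -295.   88.] [51.  52.1]
tongL [ 593. -180.   88.] [-67.8 111.4]
heatsink [ 566. -224.   20.] [-66.8  60.4]
spool [ 484. -337.   20.] [-72.9 -79.4]
jar base [ 572. -409.   85.] [ 39.8 -90.9]
tab [ 625. -279.  111.] [13.4 46.8]
tab [ 656. -299.  111.] [49.7 46.8]
jar [ 569. -424.   85.] [  46.2 -105.4]
dish [ 432. -458.   10.] [ -50.  -208.8]
```

Pose found: the cabinet is at (588, -311) with yaw -0.58. The left drawer is about 84 mm out and the right about 56 mm. The tab is at local (30, ~55). The jar on the cabinet, at scene (423,288), is the smallest one, and I won't be going near it. Next I move in front of the left drawer with the tool x axis along the cabinet's x and the fingers shut.

```bash
python3 -m inch '{"motion":[{"slide":[35,-35,0],"twist":[0,0,0.1],"fingers":1},{"slide":[70,-70,0],"twist":[0,0,0.2],"fingers":1},{"slide":[100,-100,0],"twist":[0,0,0.3],"fingers":1},{"slide":[130,-130,0],"twist":[0,0,0.4],"fingers":1},{"slide":[160,-160,0],"twist":[0,0,0.5],"fingers":1},{"slide":[190,-190,0],"twist":[0,0,0.6],"fingers":1},{"slide":[220,-220,0],"twist":[0,0,0.7],"fingers":1},{"slide":[250,-250,0],"twist":[0,0,0.822],"fingers":1},{"slide":[280,-280,0],"twist":[0,0,0.822],"fingers":1},{"slide":[300,-300,0],"twist":[0,0,0.822],"fingers":1}]}' 30
```

```text
time_s: 1.1
tcp_pos: [376.3, -264.8, 239.3]
orientation: [[0.838, -0.546, 0.0], [-0.546, -0.838, 0.001], [-0.0, -0.0, -1.0]]
wrist_force: [0.3, 0.4, 0.3]
width: -0.002
finger_force: 0.0
```

```bash
python3 -m inch '{"motion":[{"slide":[0,-40,0],"twist":[0,0,0],"fingers":1},{"slide":[0,-80,0],"twist":[0,0,0],"fingers":1},{"slide":[-1,-120,0],"twist":[0,0,0],"fingers":1},{"slide":[-2,-139,30],"twist":[0,0,0],"fingers":1},{"slide":[-2,-139,70],"twist":[0,0,0],"fingers":1},{"slide":[-2,-139,110],"twist":[0,0,0],"fingers":1},{"slide":[-2,-139,140],"twist":[0,0,0],"fingers":1},{"slide":[-2,-139,165],"twist":[0,0,0],"fingers":1},{"slide":[-2,-139,183],"twist":[0,0,0],"fingers":1},{"slide":[-2,-139,183],"twist":[0,0,0],"fingers":1}]}'
python3 - <<'E'
from rig import viewer
import cv2,pickle
v={n:viewer.get_image(n) for n in('scene','side')}
pickle.dump(v,open('pics/v1.pkl','wb'))
a=v['side']['pixels'][150:255,250:390,::-1];b=v['scene']['pixels'][200:380,270:470,::-1]
cv2.imwrite('pics/m1.png',cv2.resize(a,(800,600),interpolation=cv2.INTER_CUBIC))
E
```

```text
time_s: 2.1
tcp_pos: [447.3, -149.8, 53.9]
orientation: [[0.837, -0.548, -0.005], [-0.548, -0.837, 0.002], [-0.005, 0.001, -1.0]]
wrist_force: [-0.8, 0.2, 0.7]
width: 0.0
finger_force: 0.0
```

View pics/m1.png

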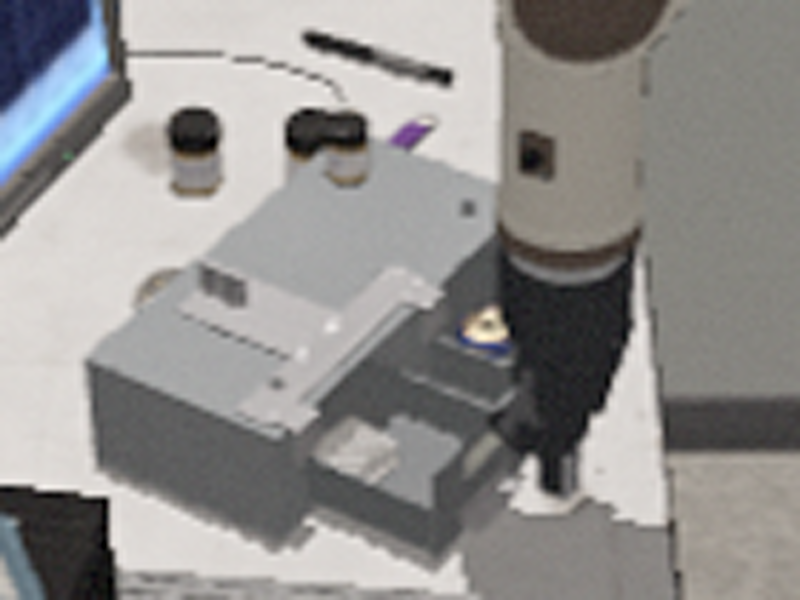

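The crop shows the shut fingertips in front of the left drawer at (560,490), with the heatsink in the left tray (355,450) and the spool in the right (485,325). I'll push the left drawer in smoothly.

```bash
python3 -m inch '{"motion":[{"slide":[15,0,0],"twist":[0,0,0],"fingers":1},{"slide":[25,0,0],"twist":[0,0,0],"fingers":1},{"slide":[32,0,0],"twist":[0,0,0],"fingers":1},{"slide":[38,0,0],"twist":[0,0,0],"fingers":1},{"slide":[44,0,0],"twist":[0,0,0],"fingers":1},{"slide":[50,0,0],"twist":[0,0,0],"fingers":1},{"slide":[57,0,0],"twist":[0,0,0],"fingers":1},{"slide":[64,0,0],"twist":[0,0,0],"fingers":1},{"slide":[71,0,0],"twist":[0,0,0],"fingers":1},{"slide":[78,0,0],"twist":[0,0,0],"fingers":1}]}'
python3 -m inch '{"motion":[{"slide":[6,0,0],"twist":[0,0,0],"fingers":1},{"slide":[12,0,0],"twist":[0,0,0],"fingers":1},{"slide":[17,0,0],"twist":[0,0,0],"fingers":1},{"slide":[21,0,0],"twist":[0,0,0],"fingers":1},{"slide":[25,0,0],"twist":[0,0,0],"fingers":1},{"slide":[28,0,0],"twist":[0,0,0],"fingers":1},{"slide":[31,0,0],"twist":[0,0,0],"fingers":1},{"slide":[33,0,0],"twist":[0,0,0],"fingers":1},{"slide":[35,0,0],"twist":[0,0,0],"fingers":1}]}'
```

```text
time_s: 3.2
tcp_pos: [515.3, -193.7, 56.2]
orientation: [[0.836, -0.548, -0.0], [-0.548, -0.836, 0.0], [-0.0, -0.0, -1.0]]
wrist_force: [-0.9, 0.7, 1.4]
width: 0.001
finger_force: 0.9
time_s: 4.1
tcp_pos: [544.1, -212.6, 56.2]
orientation: [[0.836, -0.548, -0.0], [-0.548, -0.836, 0.0], [-0.0, 0.0, -1.0]]
wrist_force: [-1.6, 0.5, 0.1]
width: -0.001
finger_force: 0.8
```

```bash
python3 -m inch '{"motion":[{"slide":[1,0,0],"twist":[0,0,0],"fingers":1},{"slide":[2,0,0],"twist":[0,0,0],"fingers":1},{"slide":[3,0,0],"twist":[0,0,0],"fingers":1},{"slide":[4,0,0],"twist":[0,0,0],"fingers":1}]}'
python3 -m inch '{"motion":[{"slide":[1,0,0],"twist":[0,0,0],"fingers":1},{"slide":[2,0,0],"twist":[0,0,0],"fingers":1},{"slide":[3,0,0],"twist":[0,0,0],"fingers":1}]}'
```

```text
time_s: 4.5
tcp_pos: [547.4, -214.7, 56.3]
orientation: [[0.836, -0.548, -0.0], [-0.548, -0.836, 0.0], [-0.0, -0.0, -1.0]]
wrist_force: [-1.5, 1.4, -1.2]
width: 0.004
finger_force: 0.8
time_s: 4.8
tcp_pos: [550.0, -216.4, 56.3]
orientation: [[0.836, -0.548, -0.0], [-0.548, -0.836, 0.0], [-0.0, -0.0, -1.0]]
wrist_force: [-1.4, 2.6, -0.2]
width: 0.001
finger_force: 0.8
```

```bash
python3 -m inch '{"motion":[{"slide":[1,0,0],"twist":[0,0,0],"fingers":1},{"slide":[2,0,0],"twist":[0,0,0],"fingers":1},{"slide":[3,0,0],"twist":[0,0,0],"fingers":1}]}'
python3 -m inch '{"motion":[{"slide":[1,0,0],"twist":[0,0,0],"fingers":1},{"slide":[2,0,0],"twist":[0,0,0],"fingers":1}]}'
```

```text
time_s: 5.1
tcp_pos: [552.1, -217.7, 56.3]
orientation: [[0.836, -0.548, -0.001], [-0.548, -0.836, 0.0], [-0.001, 0.0, -1.0]]
wrist_force: [-4.1, 3.5, 3.5]
width: -0.005
finger_force: 2.8
time_s: 5.3
tcp_pos: [552.1, -217.8, 56.3]
orientation: [[0.837, -0.548, -0.005], [-0.548, -0.837, 0.001], [-0.005, 0.001, -1.0]]
wrist_force: [-10.0, 6.0, 8.6]
width: 0.0
finger_force: 5.7
```

The left drawer is on its stop: the force climbed with no further motion. I back off and shift across to the right drawer.

```bash
python3 -m inch '{"motion":[{"slide":[-10,0,0],"twist":[0,0,0],"fingers":1},{"slide":[-40,0,0],"twist":[0,0,0],"fingers":1},{"slide":[-70,0,0],"twist":[0,0,0],"fingers":1},{"slide":[-92,0,0],"twist":[0,0,0],"fingers":1},{"slide":[-92,35,0],"twist":[0,0,0],"fingers":1},{"slide":[-92,70,0],"twist":[0,0,0],"fingers":1},{"slide":[-92,105,0],"twist":[0,0,0],"fingers":1},{"slide":[-92,135,0],"twist":[0,0,0],"fingers":1},{"slide":[-92,135,0],"twist":[0,0,0],"fingers":1}]}'
python3 - <<'E'
from rig import viewer
import cv2,pickle
v={n:viewer.get_image(n) for n in('scene','side')}
a=v['side']['pixels'][150:255,250:390,::-1]
cv2.imwrite('pics/m2.png',cv2.resize(a,(800,600),interpolation=cv2.INTER_CUBIC))
E
```

```text
time_s: 6.2
tcp_pos: [400.5, -286.7, 56.5]
orientation: [[0.832, -0.554, -0.0], [-0.554, -0.832, -0.003], [0.001, 0.003, -1.0]]
wrist_force: [-0.9, 0.6, 0.8]
width: -0.003
finger_force: 0.0
```

View pics/m2.png

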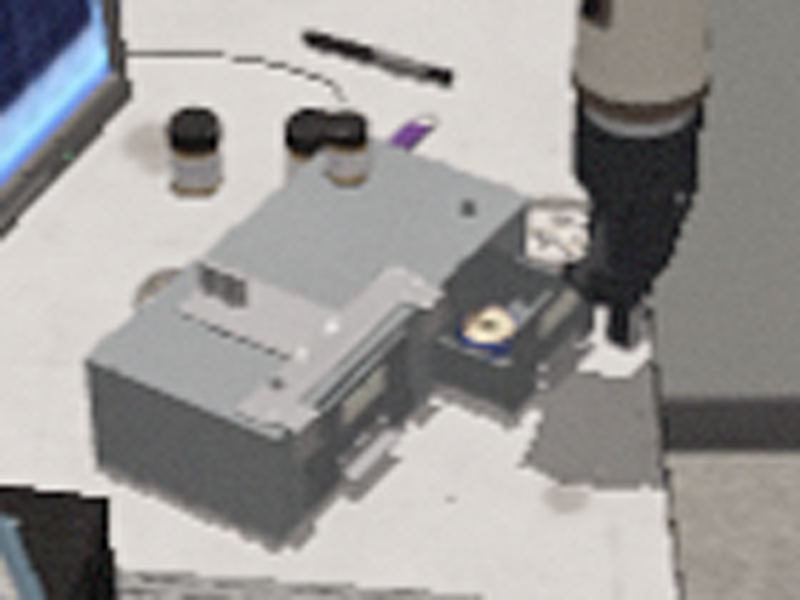

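The left drawer is flush, its front at (360,400). The fingers at (620,320) stand in front of the right one. I push the right drawer.

```bash
python3 -m inch '{"motion":[{"slide":[10,0,0],"twist":[0,0,0],"fingers":1},{"slide":[17,0,0],"twist":[0,0,0],"fingers":1},{"slide":[23,0,0],"twist":[0,0,0],"fingers":1},{"slide":[29,0,0],"twist":[0,0,0],"fingers":1},{"slide":[35,0,0],"twist":[0,0,0],"fingers":1},{"slide":[41,0,0],"twist":[0,0,0],"fingers":1},{"slide":[47,0,0],"twist":[0,0,0],"fingers":1},{"slide":[53,0,0],"twist":[0,0,0],"fingers":1},{"slide":[59,0,0],"twist":[0,0,0],"fingers":1},{"slide":[65,0,0],"twist":[0,0,0],"fingers":1}]}'
python3 -m inch '{"motion":[{"slide":[5,0,0],"twist":[0,0,0],"fingers":1},{"slide":[9,0,0],"twist":[0,0,0],"fingers":1},{"slide":[12,0,0],"twist":[0,0,0],"fingers":1},{"slide":[15,0,0],"twist":[0,0,0],"fingers":1},{"slide":[17,0,0],"twist":[0,0,0],"fingers":1},{"slide":[19,0,0],"twist":[0,0,0],"fingers":1}]}'
python3 -m inch '{"motion":[{"slide":[1,0,0],"twist":[0,0,0],"fingers":1},{"slide":[2,0,0],"twist":[0,0,0],"fingers":1},{"slide":[3,0,0],"twist":[0,0,0],"fingers":1},{"slide":[4,0,0],"twist":[0,0,0],"fingers":1},{"slide":[5,0,0],"twist":[0,0,0],"fingers":1}]}'
```

```text
time_s: 7.3
tcp_pos: [457.8, -317.3, 56.1]
orientation: [[0.836, -0.548, -0.0], [-0.548, -0.836, 0.0], [-0.001, -0.0, -1.0]]
wrist_force: [-1.6, 1.6, -0.4]
width: -0.0
finger_force: 0.9
time_s: 7.9
tcp_pos: [473.5, -327.8, 56.3]
orientation: [[0.836, -0.548, -0.0], [-0.548, -0.836, -0.0], [-0.0, 0.0, -1.0]]
wrist_force: [-0.9, 1.6, -0.5]
width: -0.001
finger_force: 0.8
time_s: 8.4
tcp_pos: [477.6, -330.5, 56.3]
orientation: [[0.836, -0.548, -0.0], [-0.548, -0.836, -0.0], [-0.0, 0.0, -1.0]]
wrist_force: [-0.7, 0.7, -0.0]
width: 0.001
finger_force: 0.8
```

```bash
python3 -m inch '{"motion":[{"slide":[1,0,0],"twist":[0,0,0],"fingers":1},{"slide":[2,0,0],"twist":[0,0,0],"fingers":1},{"slide":[2,0,0],"twist":[0,0,0],"fingers":1}]}'
python3 -m inch '{"motion":[{"slide":[1,0,0],"twist":[0,0,0],"fingers":1},{"slide":[2,0,0],"twist":[0,0,0],"fingers":1},{"slide":[2,0,0],"twist":[0,0,0],"fingers":1}]}'
```

```text
time_s: 8.7
tcp_pos: [478.1, -330.8, 56.3]
orientation: [[0.836, -0.548, -0.003], [-0.548, -0.836, 0.001], [-0.003, 0.001, -1.0]]
wrist_force: [-6.1, 4.3, 4.3]
width: 0.0
finger_force: 3.2
time_s: 9.0
tcp_pos: [478.0, -330.8, 56.1]
orientation: [[0.836, -0.548, -0.006], [-0.548, -0.836, 0.003], [-0.007, 0.001, -1.0]]
wrist_force: [-10.3, 5.3, 9.8]
width: 0.0
finger_force: 5.9
```

The right drawer is home too. I back off, rise, go over to the +y side of the tab, and look.

```bash
python3 -m inch '{"motion":[{"slide":[-10,0,0],"twist":[0,0,0],"fingers":1},{"slide":[-40,0,0],"twist":[0,0,0],"fingers":1},{"slide":[-40,0,-40],"twist":[0,0,0],"fingers":1},{"slide":[-40,0,-80],"twist":[0,0,0],"fingers":1},{"slide":[-40,-20,-120],"twist":[0,0,0],"fingers":1},{"slide":[-10,-50,-130],"twist":[0,0,0],"fingers":1},{"slide":[20,-85,-130],"twist":[0,0,0],"fingers":1},{"slide":[50,-120,-130],"twist":[0,0,0],"fingers":1},{"slide":[80,-155,-130],"twist":[0,0,0],"fingers":1},{"slide":[108,-187,-130],"twist":[0,0,0],"fingers":1}]}'
python3 -m inch '{"motion":[{"slide":[0,0,0],"twist":[0,0,0],"fingers":1},{"slide":[0,0,40],"twist":[0,0,0],"fingers":1},{"slide":[0,0,60],"twist":[0,0,0],"fingers":1},{"slide":[0,0,75],"twist":[0,0,0],"fingers":1},{"slide":[0,0,82],"twist":[0,0,0],"fingers":1},{"slide":[0,0,82],"twist":[0,0,0],"fingers":1}]}'
python3 - <<'E'
from rig import viewer
import cv2,numpy as np
v={n:viewer.get_image(n) for n in('scene','side')}
a=v['side']['pixels'][150:255,250:390,::-1];b=v['scene']['pixels'][220:340,340:460,::-1]
cv2.imwrite('pics/m3.png',np.hstack([cv2.resize(a,(480,360),interpolation=3),cv2.resize(b,(320,360),interpolation=3)]))
E
```

```text
time_s: 10.0
tcp_pos: [676.4, -234.9, 186.9]
orientation: [[0.836, -0.548, 0.003], [-0.548, -0.836, -0.001], [0.003, -0.001, -1.0]]
wrist_force: [0.1, 0.6, -0.4]
width: -0.003
finger_force: 0.0
time_s: 10.6
tcp_pos: [673.4, -235.7, 103.8]
orientation: [[0.836, -0.548, -0.001], [-0.548, -0.836, 0.0], [-0.0, 0.0, -1.0]]
wrist_force: [0.3, -0.3, 0.0]
width: -0.002
finger_force: 0.0
```

View pics/m3.png

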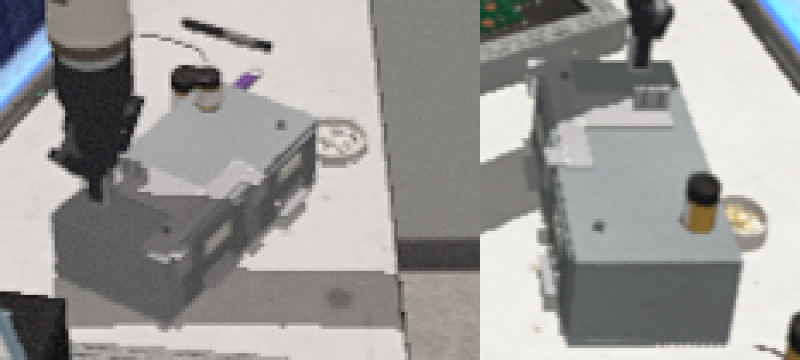

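Both drawers are flush. The fingertip (side part (95,200), scene part (640,65)) stands on the plate's +y side in line with the tab (scene part (652,95)). I push along tool +y.

```bash
python3 -m inch '{"motion":[{"slide":[0,10,0],"twist":[0,0,0],"fingers":1},{"slide":[0,18,0],"twist":[0,0,0],"fingers":1},{"slide":[0,24,0],"twist":[0,0,0],"fingers":1},{"slide":[0,30,0],"twist":[0,0,0],"fingers":1},{"slide":[0,35,0],"twist":[0,0,0],"fingers":1},{"slide":[0,40,0],"twist":[0,0,0],"fingers":1},{"slide":[0,45,0],"twist":[0,0,0],"fingers":1},{"slide":[0,50,0],"twist":[0,0,0],"fingers":1},{"slide":[0,55,0],"twist":[0,0,0],"fingers":1},{"slide":[0,60,0],"twist":[0,0,0],"fingers":1}]}'
python3 -m inch '{"motion":[{"slide":[0,2,0],"twist":[0,0,0],"fingers":1},{"slide":[0,4,0],"twist":[0,0,0],"fingers":1},{"slide":[0,6,0],"twist":[0,0,0],"fingers":1}]}'
python3 -m inch '{"motion":[{"slide":[0,2,0],"twist":[0,0,0],"fingers":1},{"slide":[0,4,0],"twist":[0,0,0],"fingers":1}]}'
```

```text
time_s: 11.7
tcp_pos: [641.0, -285.7, 104.4]
orientation: [[0.837, -0.548, 0.0], [-0.548, -0.837, 0.0], [0.0, -0.0, -1.0]]
wrist_force: [0.8, 1.2, 0.6]
width: -0.001
finger_force: 0.7
time_s: 12.0
tcp_pos: [637.8, -290.6, 104.4]
orientation: [[0.836, -0.548, 0.0], [-0.548, -0.836, 0.0], [0.0, -0.0, -1.0]]
wrist_force: [1.7, 0.8, 1.1]
width: 0.0
finger_force: 0.6
time_s: 12.2
tcp_pos: [635.6, -293.9, 104.4]
orientation: [[0.836, -0.548, 0.0], [-0.548, -0.836, 0.0], [0.0, -0.0, -1.0]]
wrist_force: [1.8, 0.6, 1.3]
width: 0.004
finger_force: 0.6
```

```bash
python3 -m inch '{"motion":[{"slide":[0,1,0],"twist":[0,0,0],"fingers":1},{"slide":[0,2,0],"twist":[0,0,0],"fingers":1},{"slide":[0,3,0],"twist":[0,0,0],"fingers":1},{"slide":[0,4,0],"twist":[0,0,0],"fingers":1}]}'
python3 -m inch '{"motion":[{"slide":[0,1,0],"twist":[0,0,0],"fingers":1},{"slide":[0,2,0],"twist":[0,0,0],"fingers":1},{"slide":[0,3,0],"twist":[0,0,0],"fingers":1}]}'
```

```text
time_s: 12.6
tcp_pos: [634.5, -295.5, 104.5]
orientation: [[0.837, -0.547, 0.002], [-0.547, -0.837, 0.002], [0.001, -0.003, -1.0]]
wrist_force: [4.9, 3.7, -1.2]
width: 0.0
finger_force: 3.2
time_s: 12.9
tcp_pos: [634.4, -295.6, 104.5]
orientation: [[0.838, -0.546, 0.004], [-0.546, -0.838, 0.004], [0.001, -0.006, -1.0]]
wrist_force: [7.6, 7.9, -2.4]
width: 0.002
finger_force: 5.3
```

```bash
python3 -m inch '{"motion":[{"slide":[0,1,0],"twist":[0,0,0],"fingers":1},{"slide":[0,2,0],"twist":[0,0,0],"fingers":1},{"slide":[0,2,0],"twist":[0,0,0],"fingers":1}]}'
```

```text
time_s: 13.2
tcp_pos: [634.3, -295.7, 104.6]
orientation: [[0.839, -0.544, 0.006], [-0.545, -0.839, 0.006], [0.002, -0.008, -1.0]]
wrist_force: [9.1, 8.6, -2.6]
width: 0.004
finger_force: 6.0
```

The plate is against a stop. I back off, rise, and check.

```bash
python3 -m inch '{"motion":[{"slide":[0,-10,0],"twist":[0,0,0],"fingers":1},{"slide":[0,-30,0],"twist":[0,0,0],"fingers":1},{"slide":[0,-30,-40],"twist":[0,0,0],"fingers":1},{"slide":[0,-30,-80],"twist":[0,0,0],"fingers":1},{"slide":[0,-30,-120],"twist":[0,0,0],"fingers":1},{"slide":[0,-70,-140],"twist":[0,0,0],"fingers":1},{"slide":[0,-110,-140],"twist":[0,0,0],"fingers":1},{"slide":[0,-110,-140],"twist":[0,0,0],"fingers":1}]}'
python3 - <<'E'
from rig import viewer
import cv2,numpy as np
v={n:viewer.get_image(n) for n in('scene','side')}
a=v['side']['pixels'][165:255,255:365,::-1];b=v['scene']['pixels'][220:360,340:480,::-1]
cv2.imwrite('pics/m4.png',np.hstack([cv2.resize(a,(440,360),interpolation=2),cv2.resize(b,(360,360),interpolation=2)]))
E
```

```text
time_s: 14.0
tcp_pos: [694.2, -200.0, 246.0]
orientation: [[0.841, -0.54, 0.004], [-0.54, -0.841, 0.004], [0.001, -0.006, -1.0]]
wrist_force: [0.2, 1.7, -0.1]
width: 0.004
finger_force: 0.0
```

View pics/m4.png

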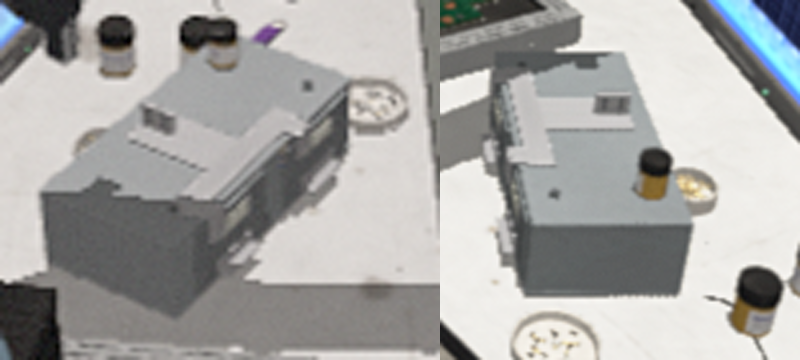

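```bash
python3 - <<'E'
from h import *
S,D=V['side'],V['scene']
for a,b in [(ray(S,*sd(222,230),111),ray(S,255+142/4,165+103/4,111)),(ray(D,*sc(207,100),111),ray(D,340+(630-440)/360*140,220+95/360*140,111))]:
    d=(b-a)[:2];print(d, -(0.548*d[0]+.836*d[1]))
E
```

```text
[-17.29172333 -32.31753368] 36.493322540677866
[-18.61477462 -25.59601806] 31.599167589409596
```

The plate has travelled about 38 mm, as far as the pixels can tell, and resisted 12 N. Both drawers are shut with the tongues in front of them, and the jar and dishes have not moved.

```bash
python3 -c "
from rig import finish_job
print(finish_job())"
```

```text
the job is handed in; nothing more can be done
None
```

The job is handed in at about 14 s: both drawers were pushed onto their stops first, then the lock plate until it stopped against about 12 N (pixels gave 32–36 mm of the 38 mm travel, coarse by a few mm), with its tongues in front of the drawers and the jar and surrounding things apparently unmoved.

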